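# Snap the front guard back onto the chrome rack

## Robot

A 6-joint arm with a two-finger parallel gripper is mounted at the origin on the work surface. World frame = base frame: x ahead of the robot, y to its left, z up, the work surface at z = 0. Lengths are in m, angles in rad, forces in N, time in s.
With the tool pointing down it reaches from about 0.375 to 0.975 m from the base axis. Payload 3.8 kg.
Tool frame: the origin (TCP) lies midway between the tips of the shut fingers; the grasp point (between the pads) lies 19 mm behind it; z points along the fingers, y is the line along which they close (so a half turn about z gives the same grasp; the last joint's range is limited). The gripper opens to 85 mm and grips with 20 to 120 N. Pads are 22 mm wide; open, the fingers measure 114 mm over their backs; the gripper's body (76 mm by 85 mm) begins 54 mm behind the grasp point. The pads swing forward as they close: fully open they stand 13 mm farther back than shut.
Start: joints at [1.161, 0.264, 1.604, -0, 1.274, -0.037], TCP at [0.246, 0.629, 0.231] pointing down, gripper open.
Joint ranges: [-2.63, 2.63], [-0.94, 2.18], [0.31, 2.57], [-1.31, 4.45], [0, 2.66], [-2.55, 2.55]. Speed limits (rad/s): [2.57, 2.57, 3.14, 3.14, 3.14, 3.14].

## Interface

Orientations are given as a rotation vector (axis times angle).
In Python, from workcell import bot, imaging gives the robot as it stands.
- The arm moves only by the tool step_arm, never from a script. Its argument "series" is a list of rows, each an object of numbers: "grip": the closure, from -1 (fully open) to 1 (shut); "x", "y", "z": the shift along the tool's x, y, z normalised to -1 to 1, where 1 is 500 mm; "ax", "ay", "az": the turn, a rotation vector about the tool's x, y, z normalised to -1 to 1, where 1 is 30 degrees. A call has 1 to 12 rows; each row is the pose to reach, as a shift and turn from the pose commanded when the call began, along the tool's axes at that moment; what a row does not reach only later rows make up. A row lasts 1/10 s, in which the tool goes at most 50 mm and 8.59 degrees, less where a joint would pass 70% of its speed; a pose out of reach is approached as far as the arm can. A call with a number of a shift or a turn outside -1 to 1 is refused whole. A call with a gripper value outside its range is refused whole. The fingers move at their own pace and stop on an object; "force" is the grip in N (left out, the last holds). Time passes only in rows, so rows that repeat a pose let the fingers close. It gives the time, the measured TCP pose, the force, the opening and the grip force at its end, in the units of the state.
- bot.read_state(): the state, without advancing time (a new reading comes with each control period).
- imaging.read_camera(name): name is "side" or "top" or "wrist"; returns a dict with "img" (480x640x3 uint8, red, green, blue), "fx", "fy", "cx", "cy" (pixels), "k1" (the pictures are not rectified: a ray, as slopes to the right and down, at radius r is drawn at 1 + k1 r^2 times it, then the intrinsics apply), "R" (3x3) and "t" (3): a world point X has camera coordinates R X + t. Camera axes: x right, y down, z forward; pixel columns grow to the right and rows downward; lengths in m; the calibration is good to about 2 mm. A picture is of the moment at which its call begins. There is no depth.
- bot.finish_job(): hands the job in; it is judged then, once.
The state is a dict: "time": time; "q": joint angles; "joint_vel": joint speeds; "joint_torque": joint torques, N m; "tool_pos": TCP position; "tcp_rot": TCP orientation; "wrist_force": force on the tool from outside, world axes, zero at the start; "torque": the same for the moment, N m; "width": opening from 0.0 (shut) to 1.0 (fully open); "grip_force": force on a finger pad.
Only numpy, scipy, OpenCV 4.12 (cv2) and the standard library are available. Lean on these libraries where they do the work, as an engineer would, in place of code of your own. Each camera call takes 0.05 s, during which the arm holds its last target. There are 200 camera calls.

## Task

Take the chrome wire guard out of the tray divider and hang it across the front of the rack shelf that holds the square glass dish, where it is missing. Lower both round ends of its top rail into the two spring hooks together and press until both have snapped home; then, still holding the rail, make sure with a short steady push of about 15 N, not much more, and only then let go. Disturb nothing else.

Things in the scene. Friction and masses are not known exactly. Their poses are not given: they have to be found in the camera images.
- guard: Chrome wire front guard to be hung: 280 mm wide (y), 100 mm high (z), 8 mm thick (x), 0.25 to 0.4 kg, alike on both sides (either way round will do). Origin under the middle of its bottom bar. Below the top rail, within 97 mm of the middle, are thin upright wires and an 8 mm bottom bar. Starts upright in the divider's front slot.
- rail_mid (a point): Middle of the guard's top rail, 91 mm above the guard's origin; axes as the guard's. Here the rail is a flat bar 8 mm thick (x), 18 mm high (9 mm above and below this point), 200 mm long (y): the place to grip.
- rail_a (a point): Point on the axis of one bare round 8 mm end of the rail (100 to 140 mm from the middle), 120 mm from rail_mid along the guard's +y. This part goes into a hook.
- rail_b (a point): The same on the other round rail end, 120 mm from rail_mid along -y.
- divider: Low fixed chrome tray divider, base 160 mm (y), from x -35 to +115 mm. Origin on the counter under its front slot, in which the guard stands along y, its bottom 6 mm above the counter, with 2 mm play fore and aft between two wire loops 55 mm high. The rear slot, at x = 80 mm, holds the board.
- rack_dish: Chrome rack shelf on four slotted square posts, holding the glass dish, guard missing; left or right of the toaster oven. 216 deep (x), 256 wide (y), 248 mm high; deck top at 100 mm. Origin on the counter under its middle, front (-x) towards the robot. On each front post is a spring hook, open upward, 16 mm wide. The hung guard's lower part goes between the hooks, bottom some 9 mm above deck.
- seat_mid (a point): Point of rack_dish midway between its hooks, 117.5 mm in front of the rack's origin, 200 mm above the counter; axes as the rack's. Rail_mid nominally lies here once hung. But both hooks are on a hanger strip clipped into the post slots by hand: together they really sit up to 6.5 mm higher or lower, and one up to 2 mm higher than the other. Only feel shows it.
- seat_l (a point): Nominal axis of the seated rail wire in the hook at the rack's +y, 120 mm from seat_mid; axes as the rack's. From the real seat (up to 7.5 mm higher or lower): fixed back plate face 5.5 mm behind, reaching 30 mm up; the springy front prong's nib 6.5 mm up, mouth there 7 mm; above it a lead-in flared to 12 mm in front, 24 mm up; unyielding floor just under the wire.
- seat_r (a point): The same for the hook at the rack's -y. In either hook the descending wire meets the prong's lead-in about 12 mm above the real seat, takes some 2 to 6 N per hook to pass the nib, then snaps down onto the floor and is held. Home, the rail bears a push without giving; over 22 N in all between guard and rack bends the hooks.
- leaf_l (a joint): How far (m) the springy front prong of the hook at seat_l is pushed open: 0 at rest, about 0.003 as the wire passes the nib, 0 again once the wire has snapped home (but 0 also before it arrives). Spring: 1 N at rest plus 0.7 N per mm.
- leaf_r (a joint): The same for the hook at seat_r.
- rack_plate: The other chrome rack shelf, same size, holding the pie plate, its own guard already hung. Origin under its middle, front (-x) towards the robot. Leave alone.
- glass_dish: Square glass baking dish 170 x 170 mm (192 mm over its lugs, along y), 48 mm high, loose on the deck of rack_dish. Origin under its middle. Leave in place.
- pie_plate: Aluminium pie plate 204 mm across, 28 mm high, loose on rack_plate. Origin under its middle. Leave in place.
- board: Dark wooden cutting board 14 x 150 x 100 mm high, standing loose in the divider's rear slot. Origin under its middle. Leave in place.
- spoon: Black silicone spoon 250 mm long, lying on the counter, 14 mm high. Origin near its middle, bowl towards its +x. Leave in place.
- egg_cup: White ceramic egg cup 50 mm across, 60 mm high. Origin under its foot. Leave in place.
- timer: Steel kitchen timer with a round knob, 72 mm across, 38 mm high. Origin under its middle. Leave in place.

How it is judged:
By the outcome, as a careful person would: the job done as asked, in the order asked, and still so for the second after the job is handed in, with the robot touching nothing.
It also fails if it takes over 72 s, if anything falls off the work surface, if the arm or the gripper's body presses on something with over 40 N, if the wrist force passes 120 N, or if a joint passes its speed limit or range.

## Working session

There is one attempt and no reset: what is moved stays moved. The work goes in short steps, Python scripts to look and compute and a tool call to move; the robot and the scene stay as the last step left them, time stands still between calls to the robot, and variables do not carry over. Pictures are saved under pics/ and viewed, at most 10 in all, crops included, and the job is handed in when it is done.

Besides the shell and the picture viewer there is one more tool, called as name(argument=value, ...) on one line, values as JSON. step_arm: Moves the arm, as the interface text tells. Scaled input: -1 to 1 covers 500 mm each way for a shift and 30 degrees each way for a turn. Its arguments: {"type":"object","properties":{"series":{"type":"array","items":{"type":"object","properties":{"grip":{"type":"number"},"x":{"type":"number","minimum":-1,"maximum":1},"y":{"type":"number","minimum":-1,"maximum":1},"z":{"type":"number","minimum":-1,"maximum":1},"ax":{"type":"number","minimum":-1,"maximum":1},"ay":{"type":"number","minimum":-1,"maximum":1},"az":{"type":"number","minimum":-1,"maximum":1}}}},"force":{"type":"number"}},"required":["series"]}

```bash
mkdir -p pics
cat > h.py <<'E'
import numpy as np, cv2
from workcell import bot, imaging
def K(c): return np.array([[c['fx'],0,c['cx']],[0,c['fy'],c['cy']],[0,0,1.]])
def ray(c,u,v):
    d=np.array([(u-c['cx'])/c['fx'],(v-c['cy'])/c['fy']]); s=d.copy()
    for _ in range(20): s=d/(1+c['k1']*(s@s))
    R=np.array(c['R']);t=np.array(c['t'])
    w=R.T@np.array([s[0],s[1],1]); return -R.T@t, w/np.linalg.norm(w)
def proj(c,X):
    p=np.array(c['R'])@np.array(X)+np.array(c['t']); s=p[:2]/p[2]; s=s*(1+c['k1']*(s@s))
    return np.array([c['fx']*s[0]+c['cx'],c['fy']*s[1]+c['cy']])
def atz(c,u,v,z):
    o,w=ray(c,u,v); return o+w*(z-o[2])/w[2]
def tri(*obs):
    A=np.zeros((3,3));b=np.zeros(3);P=[]
    for c,u,v in obs:
        o,w=ray(c,u,v);M=np.eye(3)-np.outer(w,w);A+=M;b+=M@o;P.append((o,M))
    X=np.linalg.solve(A,b); return X,[np.linalg.norm(M@(X-o)) for o,M in P]
def cam(n,f=None):
    c=imaging.read_camera(n)
    if f: cv2.imwrite('pics/'+f,c['img'][:,:,::-1]); np.save('pics/'+f+'.npy',{k:v for k,v in c.items() if k!='img'},allow_pickle=True)
    return c
def load(f): return np.load('pics/'+f+'.npy',allow_pickle=True).item()
E
python3 - <<'E'
from h import *
for n in('top','side','wrist'):
    c=cam(n,n+'0.png'); print(n,c['fx'],c['k1'],-np.array(c['R']).T@c['t'])
s=bot.read_state(); print(s)
E
```

```text
top 525.6306841548333 -0.11499892138824828 [ 0.33981236 -0.01484873  1.58646096]
side 488.21005503362966 0.046005734864321704 [-0.25776945 -0.82254368  0.85706123]
wrist 331.409351712733 -0.028131287706555708 [0.1715706  0.6578972  0.37218326]
{'time': 0.15, 'q': array([ 1.16114188e+00,  2.64568806e-01,  1.60507503e+00, -7.49694205e-06,
        1.27372633e+00, -3.69246334e-02]), 'joint_vel': array([-1.28016997e-03, -1.98430592e-03, -4.10328302e-03,  2.25360901e-04,
        8.79644939e-05, -1.27686557e-03]), 'joint_torque': array([ 5.08701360e-04, -5.15902233e+01, -3.67960632e+01,  5.49515880e-05,
        7.92534353e-03, -2.09742922e-05]), 'tool_pos': array([0.24559499, 0.62811042, 0.23024771]), 'tcp_rot': array([-5.82024099e-01, -3.08681322e+00,  2.72494778e-03]), 'wrist_force': array([ 0.01104135, -0.1019149 ,  0.39726598]), 'torque': array([0.01221771, 0.04276884, 0.01642767]), 'grip_force': 0.0, 'width': 0.9966291352567824}
```

View pics/top0.png

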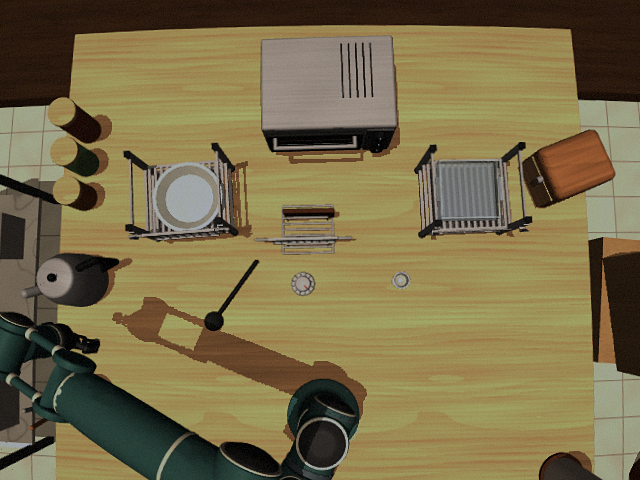

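View pics/side0.png

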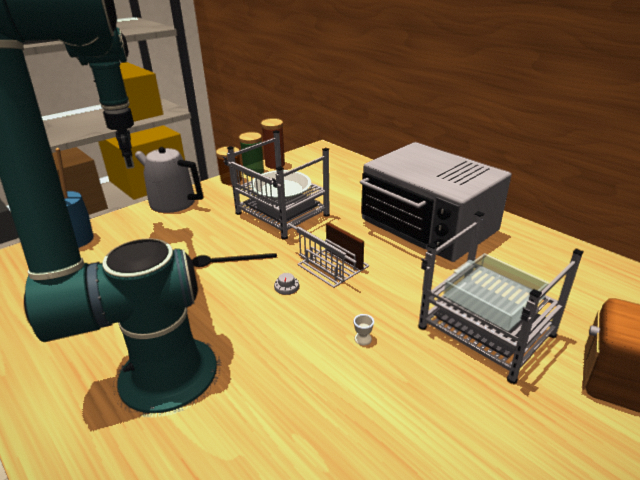

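Top view: the guard's rail runs from about (257,240) to (353,240). The dish rack is on the right (cols 418-530, rows 145-235), its front towards the robot. Next I'll make enlarged crops.

Run:
```python
import cv2,numpy as np
t=cv2.imread('pics/top0.png');s=cv2.imread('pics/side0.png')
def crop(i,x,y,w,h,k): return cv2.resize(i[y:y+h,x:x+w],None,fx=k,fy=k,interpolation=cv2.INTER_CUBIC)
o=np.zeros((600,800,3),np.uint8)
o[0:300,0:400]=crop(t,250,200,110,83,4)[:300,:400] if 0 else cv2.resize(t[205:280,255:355],(400,300))
o[0:300,400:800]=cv2.resize(t[140:245,410:550],(400,300))
o[300:600,0:400]=cv2.resize(s[215:290,285:385],(400,300))
o[300:600,400:800]=cv2.resize(s[235:385,400:600],(400,300))
cv2.imwrite('pics/crop1.png',o)
```

```text
(no output)
```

View pics/crop1.png

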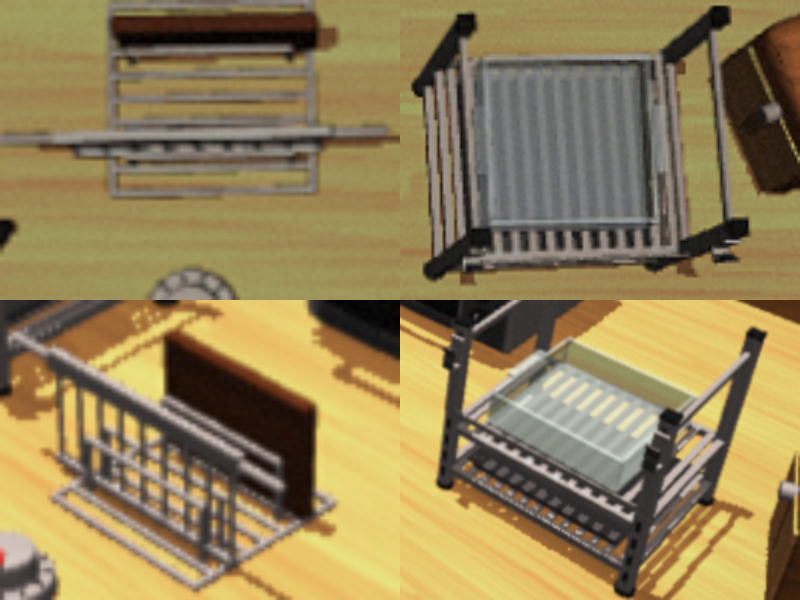

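Crop: in the top view the flat bar of the rail spans about (267,239.5) to (339,237.7). The front post tops are near (438,223) and (527,220), the rear ones near (433,148.5) and (522,145.5). In the side view the flat bar's top runs from (297.5,228) to (346,254).

Run:
```python
from h import *
t=load('top0.png');s=load('side0.png')
print('rail ends',tri((t,267,239.5),(s,297.5,228.5)),tri((t,339,237.7),(s,345.8,255)))
for p in[(267,239.5),(339,237.7),(257,240),(353,237.5)]: print(atz(t,*p,.106))
P=[atz(t,*p,.248) for p in[(438,223),(527,220),(433,148.5),(522,145.5)]]
print(*P,sep='\n'); print('ctr',np.mean(P,0))
# side post tops: FL (456,320)/2.., FR(672,415)
print('FR',tri((t,527,220),(s,400+272/2,235+115/2)),'BR',tri((t,522,145.5),(s,400+355/2,235+33/2)))
```

```text
rail ends (array([0.5122145 , 0.15605405, 0.09975012]), [np.float64(0.0029866062289564416), np.float64(0.0029866062289564256)]) (array([ 0.51447932, -0.04842109,  0.10492388]), [np.float64(0.0015153437470087298), np.float64(0.0015153437470087482)])
[0.50912887 0.15714522 0.106     ]
[ 0.51319669 -0.04740601  0.106     ]
[0.50785214 0.18569792 0.106     ]
[ 0.51356796 -0.08709464  0.106     ]
[ 0.53351171 -0.29999175  0.248     ]
[ 0.54083316 -0.53538741  0.248     ]
[ 0.73128279 -0.29316969  0.248     ]
[ 0.74095087 -0.53287834  0.248     ]
ctr [ 0.63664463 -0.4153568   0.248     ]
FR (array([ 0.54375645, -0.53995664,  0.2467819 ]), [np.float64(0.004567284693235242), np.float64(0.00456728469323514)]) BR (array([ 0.74176812, -0.53415912,  0.24874541]), [np.float64(0.0016923081099538284), np.float64(0.001692308109953783)])
```

```bash
cat >> h.py <<'E'
from scipy.spatial.transform import Rotation as Ro
def Rt(yaw): # tool down, tool y at angle yaw in world
    y=np.array([np.cos(yaw),np.sin(yaw),0]);z=np.array([0,0,-1.]);return Ro.from_matrix(np.column_stack([np.cross(y,z),y,z]))
def go(pos,yawdeg):
    s=bot.read_state(); r=Ro.from_rotvec(s['tcp_rot'])
    sh=r.inv().apply(np.array(pos)-s['tool_pos'])/.5
    tu=np.degrees((r.inv()*Rt(np.radians(yawdeg))).as_rotvec())/30
    print('shift',sh.round(4),'turn',tu.round(4),'at',s['tool_pos'].round(4))
E
python3 - <<'E'
from h import *
go([.50,.05,.27],1.2); c=load('wrist0.png'); print(np.array(c['R']),c['fx'])
E
```

```text
shift [-0.8949 -0.8917 -0.078 ] turn [-3.1000e-03  1.9000e-03  2.2481e+00] at [0.2456 0.6281 0.2302]
[[ 0.36444061  0.9312237  -0.0023376 ]
 [ 0.88478436 -0.34548124  0.31272886]
 [ 0.29041293 -0.11603937 -0.94983956]] 331.409351712733
```

step_arm(force=30, series=[{"x": -0.45, "y": -0.45, "z": -0.08, "az": 1}, {"x": -0.45, "y": -0.45, "z": -0.08, "az": 1}, {"x": -0.45, "y": -0.45, "z": -0.08, "az": 1}, {"x": -0.45, "y": -0.45, "z": -0.08, "az": 1}, {"x": -0.45, "y": -0.45, "z": -0.08, "az": 1}, {"x": -0.45, "y": -0.45, "z": -0.08, "az": 1}, {"x": -0.45, "y": -0.45, "z": -0.08, "az": 1}, {"x": -0.45, "y": -0.45, "z": -0.08, "az": 1}])

```text
validation failed for argument at $.se...
```

```bash
python3 -c "
from h import *
go([.50,.05,.27],1.2)"
```

```text
shift [-0.8949 -0.8917 -0.078 ] turn [-3.1000e-03  1.9000e-03  2.2481e+00] at [0.2456 0.6281 0.2302]
```

step_arm(force=30, series=[{"grip": -0.2, "x": -0.45, "y": -0.45, "z": -0.08, "ax": 0, "ay": 0, "az": 0.99}, {"grip": -0.2, "x": -0.45, "y": -0.45, "z": -0.08, "ax": 0, "ay": 0, "az": 0.99}, {"grip": -0.2, "x": -0.45, "y": -0.45, "z": -0.08, "ax": 0, "ay": 0, "az": 0.99}, {"grip": -0.2, "x": -0.45, "y": -0.45, "z": -0.08, "ax": 0, "ay": 0, "az": 0.99}, {"grip": -0.2, "x": -0.45, "y": -0.45, "z": -0.08, "ax": 0, "ay": 0, "az": 0.99}, {"grip": -0.2, "x": -0.45, "y": -0.45, "z": -0.08, "ax": 0, "ay": 0, "az": 0.99}, {"grip": -0.2, "x": -0.45, "y": -0.45, "z": -0.08, "ax": 0, "ay": 0, "az": 0.99}, {"grip": -0.2, "x": -0.45, "y": -0.45, "z": -0.08, "ax": 0, "ay": 0, "az": 0.99}])

```text
time: 0.95
tool_pos: [0.3745, 0.3348, 0.2718]
tcp_rot: [1.359, 2.831, 0.001]
wrist_force: [0.0, 0.6, 0.9]
width: 0.6
grip_force: 0.0
```

```bash
python3 -c "
from h import *
go([.50,.05,.27],1.2)"
```

```text
shift [-0.6014 -0.1604  0.0039] turn [2.1000e-03 7.0000e-04 1.2503e+00] at [0.3745 0.3348 0.2718]
```

step_arm(series=[{"grip": -0.2, "x": -0.6, "y": -0.16, "z": 0, "ax": 0, "ay": 0, "az": 0.99}, {"grip": -0.2, "x": -0.6, "y": -0.16, "z": 0, "ax": 0, "ay": 0, "az": 0.99}, {"grip": -0.2, "x": -0.6, "y": -0.16, "z": 0, "ax": 0, "ay": 0, "az": 0.99}, {"grip": -0.2, "x": -0.6, "y": -0.16, "z": 0, "ax": 0, "ay": 0, "az": 0.99}, {"grip": -0.2, "x": -0.6, "y": -0.16, "z": 0, "ax": 0, "ay": 0, "az": 0.99}, {"grip": -0.2, "x": -0.6, "y": -0.16, "z": 0, "ax": 0, "ay": 0, "az": 0.99}, {"grip": -0.2, "x": -0.6, "y": -0.16, "z": 0, "ax": 0, "ay": 0, "az": 0.99}, {"grip": -0.2, "x": -0.6, "y": -0.16, "z": 0, "ax": 0, "ay": 0, "az": 0.99}, {"grip": -0.2, "x": -0.6, "y": -0.16, "z": 0, "ax": 0, "ay": 0, "az": 0.99}])

```text
time: 1.85
tool_pos: [0.4994, 0.0549, 0.2708]
tcp_rot: [-2.034, -2.392, -0.0]
wrist_force: [-0.6, 0.1, -0.7]
width: 0.604
grip_force: 0.0
```

```bash
python3 -c "
from h import *
go([.50,.05,.27],1.2);c=cam('wrist','w1.png')
for p in([.511,.157,.106],[.5135,-.047,.106]):print(proj(c,p))"
```

```text
shift [-0.0099 -0.0004  0.0015] turn [-0.0022 -0.0023  0.2689] at [0.4994 0.0549 0.2708]
[345.56310992 109.77287666]
[311.17413215 314.86769411]
```

View pics/w1.png

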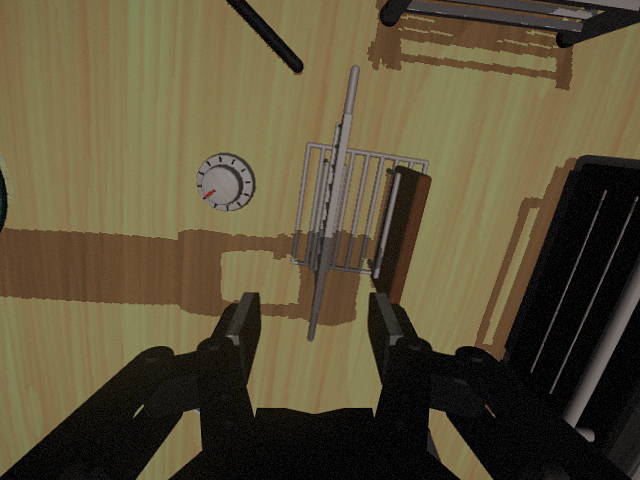

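Wrist view: the rail tips are at (355,68) and (311,339). The flat bar starts at (347,114), right of the timer.

```bash
python3 -c "
from h import *
c=load('w1.png');t=load('top0.png')
a=atz(c,355,68,.097);b=atz(c,311,339,.097);print(a,b,(a+b)/2,np.linalg.norm(a-b),np.degrees(np.arctan2(-(a-b)[0],(a-b)[1])))
print(tri((c,355,68),(t,256,240.5)),tri((c,347,114),(t,267,239.5)))
m=(a+b)/2; print(atz(t,257,240,.097),atz(t,353,237.5,.097))
go([m[0],m[1],.13],np.degrees(np.arctan2(-(a-b)[0],(a-b)[1])))
"
```

```text
[0.51337128 0.19233332 0.097     ] [ 0.51892627 -0.08263499  0.097     ] [0.51614878 0.05484916 0.097     ] 0.2750244158462624 1.1573474606374539
(array([0.51247945, 0.19443374, 0.07588085]), [np.float64(0.003134656809086423), np.float64(0.003134656809086503)]) (array([0.50937627, 0.15399916, 0.12248783]), [np.float64(0.0024605607178463506), np.float64(0.0024605607178463814)])
[0.50887369 0.18691708 0.097     ] [ 0.51462425 -0.08753384  0.097     ]
shift [-0.0065  0.0335  0.2818] turn [-0.0018 -0.0019  0.2723] at [0.4992 0.0552 0.2709]
```

step_arm(series=[{"grip": -0.2, "x": -0.004, "y": 0.031, "z": 0.1, "ax": 0, "ay": 0, "az": 0.27}, {"grip": -0.2, "x": -0.004, "y": 0.031, "z": 0.2, "ax": 0, "ay": 0, "az": 0.27}, {"grip": -0.2, "x": -0.004, "y": 0.031, "z": 0.28, "ax": 0, "ay": 0, "az": 0.27}, {"grip": -0.2, "x": -0.004, "y": 0.031, "z": 0.28, "ax": 0, "ay": 0, "az": 0.27}, {"grip": -0.2, "x": -0.004, "y": 0.031, "z": 0.28, "ax": 0, "ay": 0, "az": 0.27}])

```text
time: 2.4
tool_pos: [0.5146, 0.0555, 0.1313]
tcp_rot: [-2.196, -2.245, 0.002]
wrist_force: [0.2, -0.5, 0.3]
width: 0.603
grip_force: 0.0
```

```bash
python3 -c "
from h import *
go([.515,.053,.078],1.2);c=cam('wrist','w2.png')
for p in([.512,.19,.097],[.5138,.1,.106],[.517,.1,.106]):print(proj(c,p))"
```

```text
shift [-0.005   0.0008  0.1066] turn [-0.0035 -0.0004  0.0022] at [0.5146 0.0555 0.1313]
[313.43999317   9.86100883]
[313.13395088 205.3577681 ]
[319.35638958 205.49401809]
```

View pics/w2.png

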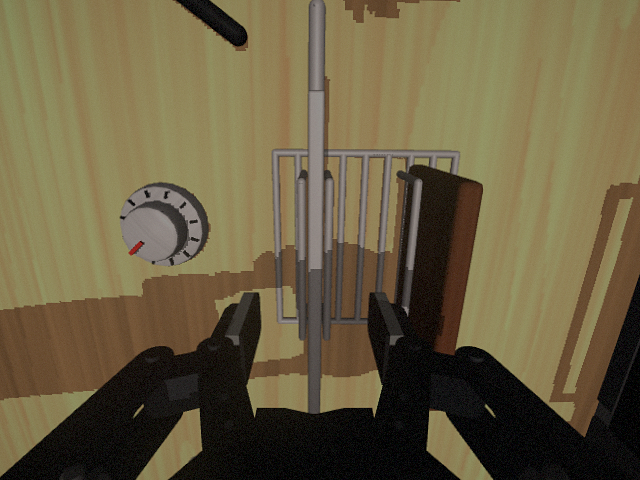

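Close wrist view: the rail is at column ~316.5. The flat bar ends at row 90 and the rail tip is at (317,0). The fingers straddle it, centred at ~314.

```bash
python3 -c "
from h import *
a=load('w1.png');c=load('w2.png')
print(tri((a,347.5,115),(c,316.5,91)),tri((a,355,68),(c,317,0)),atz(c,316.5,91,.106),atz(c,317,0,.099))
go([.5165,.054,.078],1.1)"
```

```text
(array([0.51387465, 0.15371971, 0.10536459]), [np.float64(0.0006985871015010353), np.float64(0.000698587101501012)]) (array([0.5131359 , 0.19112613, 0.10496893]), [np.float64(0.0004878881567010311), np.float64(0.00048788815670098066)]) [0.51421974 0.15426079 0.106     ] [0.5135469  0.19335195 0.099     ]
shift [-0.0027 -0.0003  0.1106] turn [ 0.0047 -0.0005  0.0048] at [0.5165 0.0553 0.1333]
```

step_arm(force=30, series=[{"grip": -0.2, "x": -0.003, "y": 0, "z": 0.05, "ax": 0, "ay": 0, "az": 0}, {"grip": -0.2, "x": -0.003, "y": 0, "z": 0.11, "ax": 0, "ay": 0, "az": 0}, {"grip": -0.2, "x": -0.003, "y": 0, "z": 0.11, "ax": 0, "ay": 0, "az": 0}, {"grip": 1, "x": -0.003, "y": 0, "z": 0.11, "ax": 0, "ay": 0, "az": 0}, {"grip": 1, "x": -0.003, "y": 0, "z": 0.11, "ax": 0, "ay": 0, "az": 0}, {"grip": 1, "x": -0.003, "y": 0, "z": 0.11, "ax": 0, "ay": 0, "az": 0}, {"grip": 1, "x": -0.003, "y": 0, "z": 0.11, "ax": 0, "ay": 0, "az": 0}, {"grip": 1, "x": -0.003, "y": 0, "z": 0.11, "ax": 0, "ay": 0, "az": 0}, {"grip": 1, "x": -0.003, "y": 0, "z": 0.11, "ax": 0, "ay": 0, "az": 0}])

```text
time: 3.35
tool_pos: [0.5165, 0.0527, 0.0788]
tcp_rot: [2.199, 2.242, 0.003]
wrist_force: [-3.2, 0.1, 7.9]
width: 0.088
grip_force: 30.3
```

step_arm(force=90, series=[{"grip": 1, "x": 0, "y": 0, "z": 0, "ax": 0, "ay": 0, "az": 0}, {"grip": 1, "x": 0, "y": 0, "z": 0, "ax": 0, "ay": 0, "az": 0}, {"grip": 1, "x": 0, "y": 0, "z": 0, "ax": 0, "ay": 0, "az": 0}])

```text
time: 3.65
tool_pos: [0.5169, 0.0527, 0.0789]
tcp_rot: [2.198, 2.242, 0.004]
wrist_force: [-2.4, 0.2, 8.9]
width: 0.077
grip_force: 89.2
```

```bash
python3 -c "
from h import *
s=bot.read_state();print(s['tool_pos'],s['wrist_force'],s['torque'],s['width'],s['grip_force']);go([.5165,.054,.2],1.2)"
```

```text
[0.51691055 0.05271654 0.0789453 ] [-2.41526778  0.18087738  8.91491716] [ 0.09855938  0.5445219  -0.03436123] 0.07743089559876984 89.18611764907837
shift [ 2.700e-03 -1.000e-04 -2.421e-01] turn [ 0.0056 -0.0006 -0.0024] at [0.5169 0.0527 0.0789]
```

step_arm(series=[{"grip": 1, "x": 0, "y": 0, "z": -0.02, "ax": 0, "ay": 0, "az": 0}, {"grip": 1, "x": 0, "y": 0, "z": -0.06, "ax": 0, "ay": 0, "az": 0}, {"grip": 1, "x": 0, "y": 0, "z": -0.12, "ax": 0, "ay": 0, "az": 0}, {"grip": 1, "x": 0, "y": 0, "z": -0.2, "ax": 0, "ay": 0, "az": 0}, {"grip": 1, "x": 0, "y": 0, "z": -0.28, "ax": 0, "ay": 0, "az": 0}, {"grip": 1, "x": 0, "y": 0, "z": -0.36, "ax": 0, "ay": 0, "az": 0}, {"grip": 1, "x": 0, "y": 0, "z": -0.44, "ax": 0, "ay": 0, "az": 0}, {"grip": 1, "x": 0, "y": 0, "z": -0.52, "ax": 0, "ay": 0, "az": 0}, {"grip": 1, "x": 0, "y": 0, "z": -0.54, "ax": 0, "ay": 0, "az": 0}, {"grip": 1, "x": 0, "y": 0, "z": -0.54, "ax": 0, "ay": 0, "az": 0}, {"grip": 1, "x": 0, "y": 0, "z": -0.54, "ax": 0, "ay": 0, "az": 0}])

```text
time: 4.75
tool_pos: [0.5144, 0.0525, 0.3443]
tcp_rot: [-2.198, -2.242, 0.003]
wrist_force: [0.1, -1.2, -4.1]
width: 0.074
grip_force: 89.6
```

```bash
python3 -c "
from h import *
s=bot.read_state();print(s['tool_pos'],s['wrist_force'],s['torque'],s['width'],s['grip_force']);go([.47,-.412,.35],1.5)"
```

```text
[0.51444511 0.05245128 0.34428249] [ 0.12102021 -1.17001064 -4.11686048] [0.04999732 0.05681308 0.05043917] 0.07358706040236222 89.62326049804688
shift [-0.927  -0.1074 -0.011 ] turn [-0.0055  0.0003 -0.0121] at [0.5144 0.0525 0.3443]
```

step_arm(series=[{"grip": 1, "x": -0.84, "y": -0.19, "z": -0.01, "ax": 0, "ay": 0, "az": 0}, {"grip": 1, "x": -0.84, "y": -0.19, "z": -0.01, "ax": 0, "ay": 0, "az": 0}, {"grip": 1, "x": -0.84, "y": -0.19, "z": -0.01, "ax": 0, "ay": 0, "az": 0}, {"grip": 1, "x": -0.84, "y": -0.19, "z": -0.01, "ax": 0, "ay": 0, "az": 0}, {"grip": 1, "x": -0.84, "y": -0.19, "z": -0.01, "ax": 0, "ay": 0, "az": 0}, {"grip": 1, "x": -0.84, "y": -0.19, "z": -0.01, "ax": 0, "ay": 0, "az": 0}, {"grip": 1, "x": -0.84, "y": -0.19, "z": -0.01, "ax": 0, "ay": 0, "az": 0}, {"grip": 1, "x": -0.84, "y": -0.19, "z": -0.01, "ax": 0, "ay": 0, "az": 0}, {"grip": 1, "x": -0.84, "y": -0.19, "z": -0.01, "ax": 0, "ay": 0, "az": 0}, {"grip": 1, "x": -0.84, "y": -0.19, "z": -0.01, "ax": 0, "ay": 0, "az": 0}, {"grip": 1, "x": -0.84, "y": -0.19, "z": -0.01, "ax": 0, "ay": 0, "az": 0}, {"grip": 1, "x": -0.84, "y": -0.19, "z": -0.01, "ax": 0, "ay": 0, "az": 0}])

```text
time: 5.95
tool_pos: [0.4285, -0.3679, 0.3492]
tcp_rot: [-2.196, -2.241, -0.001]
wrist_force: [1.3, 0.1, -2.8]
width: 0.076
grip_force: 89.5
```

```bash
python3 -c "
from h import *
c=cam('wrist','w3.png')
go([.42,-.50,.35],1.2)
for p in([.521,-.295,.2],[.526,-.535,.2],[.5335,-.30,.248],[.541,-.535,.248]):print(proj(c,p))"
```

```text
shift [-0.264  -0.0231 -0.0009] turn [-0.0031 -0.0041  0.0004] at [ 0.4287 -0.3678  0.3498]
[424.33174269 144.41398229]
[401.1715911  376.77408177]
[461.81701259 154.43527513]
[429.4129518  412.31098918]
```

Now shift along y so the far hook comes into clear view, and take a second look.

step_arm(series=[{"grip": 1, "x": -0.28, "y": 0, "z": 0, "ax": 0, "ay": 0, "az": 0}, {"grip": 1, "x": -0.28, "y": 0, "z": 0, "ax": 0, "ay": 0, "az": 0}, {"grip": 1, "x": -0.28, "y": 0, "z": 0, "ax": 0, "ay": 0, "az": 0}, {"grip": 1, "x": -0.28, "y": 0, "z": 0, "ax": 0, "ay": 0, "az": 0}, {"grip": 1, "x": -0.28, "y": 0, "z": 0, "ax": 0, "ay": 0, "az": 0}])

```text
time: 6.5
tool_pos: [0.432, -0.5086, 0.3502]
tcp_rot: [-2.197, -2.242, -0.001]
wrist_force: [0.8, 1.2, -2.7]
width: 0.075
grip_force: 89.5
```

```bash
python3 -c "
from h import *
c=cam('wrist','w4.png'); a=load('w3.png')
for p in([.521,-.295,.2],[.526,-.535,.2]):print(proj(a,p),proj(c,p))
A=cv2.imread('pics/w3.png');B=cv2.imread('pics/w4.png')
# left: w3 hook l ; right: w4 hook r, hook l
o=np.zeros((600,800,3),np.uint8)
r=lambda i,x,y:cv2.resize(i[y:y+150,x:x+200],(400,300),interpolation=cv2.INTER_CUBIC)
q=[(A,340,70),(B,340,0),(A,340,290),(B,340,150)]
for k,(i,x,y) in enumerate(q): o[300*(k//2):300*(k//2)+300,400*(k%2):400*(k%2)+400]=r(i,x,y)
cv2.imwrite('pics/c3.png',o)"
```

```text
[424.33174269 144.41398229] [440.03052812 -52.89542187]
[401.1715911  376.77408177] [412.51272686 253.59878574]
```

View pics/c3.png

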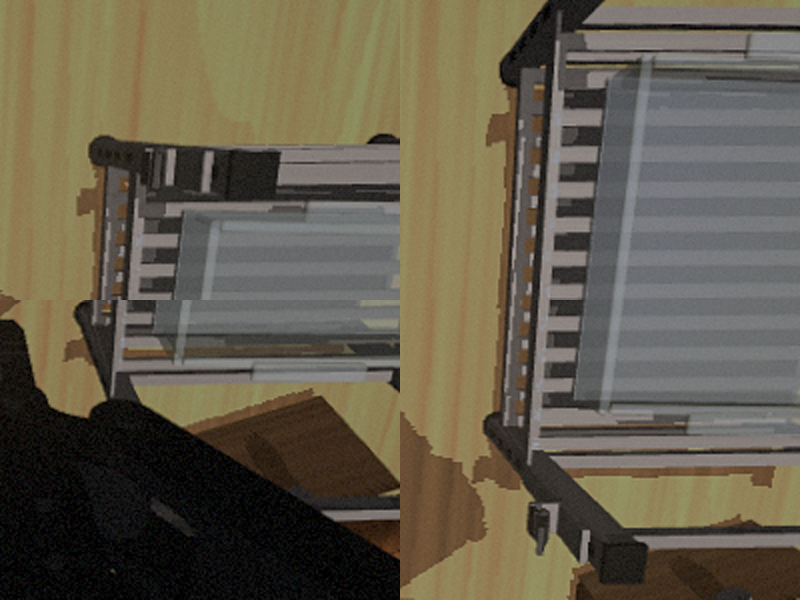

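Crops: hook l in w3 has its back plate at about px (443,155), prong at (417,154) and post top (466,156). Hook r in w4 has its back plate at about (431,272), prong at (408,262) and post top (451,280).

```bash
python3 -c "
from h import *
a=load('w3.png');b=load('w4.png');t=load('top0.png')
print('postl',atz(a,466,156,.248),tri((a,466,156),(t,438,223)))
print('postr',atz(b,451,280,.248),tri((b,451,280),(t,527,220)))
print('plate l',atz(a,442.5,155,.230),'prong l',atz(a,416,154,.224))
print('plate r',atz(b,431,272,.230),'prong r',atz(b,408,262,.224))
print('rail in w4?');s=bot.read_state();print(s['tool_pos'],s['tcp_rot'])
"
python3 - <<'E'
import cv2,numpy as np
A=cv2.imread('pics/w3.png');B=cv2.imread('pics/w4.png')
o=np.zeros((600,800,3),np.uint8)
o[:360,:400]=cv2.resize(A[130:175,410:460],(400,360),interpolation=cv2.INTER_NEAREST)
o[:360,400:]=cv2.resize(B[245:290,395:445],(400,360),interpolation=cv2.INTER_NEAREST)
o=cv2.convertScaleAbs(o,alpha=1.6)
o[360:,:320]=cv2.resize(B,(320,240)); o[360:,400:720]=cv2.resize(A,(320,240))
cv2.imwrite('pics/c4.png',o)
E
```

```text
postl [ 0.53669922 -0.30100824  0.248     ] (array([ 0.53312288, -0.299646  ,  0.25455142]), [np.float64(0.0011524605870320633), np.float64(0.0011524605870321303)])
postr [ 0.54445334 -0.53966627  0.248     ] (array([ 0.5387102 , -0.53221085,  0.26054408]), [np.float64(0.0016186001425934494), np.float64(0.001618600142593637)])
plate l [ 0.52638875 -0.30172556  0.23      ] prong l [ 0.50761164 -0.30181562  0.224     ]
plate r [ 0.53423354 -0.5406315   0.23      ] prong r [ 0.51514608 -0.5341162   0.224     ]
rail in w4?
[ 0.43212825 -0.50791817  0.35070457] [-2.19696983e+00 -2.24359858e+00 -1.27681362e-03]
```

View pics/c4.png

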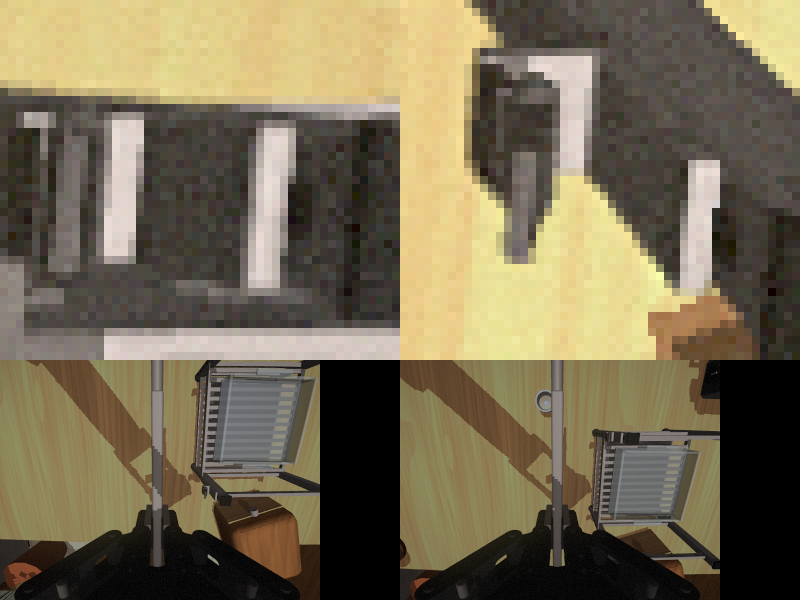

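Detail: in w3 the plate-l top strip covers cols 441-447, rows 146-166. In w4 the plate-r strip covers cols 430.5-435, rows 265-281. The rail runs vertically near column 315 in both.

Run:
```python
from h import *
for f,tp in(('w3.png',[.4287,-.3678,.3498]),('w4.png',[.4321,-.508,.3505])):
    c=load(f);g=cv2.cvtColor(cv2.imread('pics/'+f),cv2.COLOR_BGR2GRAY).astype(float)
    P=[]
    for r in (85,110,150,190,220,260):
        row=np.convolve(g[r-2:r+3].mean(0),[1,0,-1],'same')[295:340]
        i,j=sorted([row.argmax(),row.argmin()]); u=295+(i+j)/2
        X=atz(c,u,r,tp[2]+.019+.009); P.append(X); print(r,295+i,295+j,X.round(4))
    print(tp)
b=load('w4.png');a=load('w3.png')
print('plates',atz(a,441.4,156,.23),atz(b,430.5,273,.23))
s=bot.read_state();print(s['tool_pos'])
```

```text
85 301 327 [ 0.4272 -0.2733  0.3778]
110 303 324 [ 0.4272 -0.2807  0.3778]
150 302 332 [ 0.4286 -0.2932  0.3778]
190 324 332 [ 0.4327 -0.3064  0.3778]
220 303 305 [ 0.4246 -0.3172  0.3778]
260 303 325 [ 0.4284 -0.3323  0.3778]
[0.4287, -0.3678, 0.3498]
85 301 327 [ 0.4308 -0.4139  0.3785]
110 302 327 [ 0.4311 -0.4213  0.3785]
150 324 331 [ 0.4357 -0.4337  0.3785]
190 303 332 [ 0.4327 -0.4472  0.3785]
220 303 325 [ 0.4317 -0.4579  0.3785]
260 305 314 [ 0.4303 -0.4731  0.3785]
[0.4321, -0.508, 0.3505]
plates [ 0.52563726 -0.30249532  0.23      ] [ 0.5339225  -0.54157592  0.23      ]
[ 0.43212825 -0.50791817  0.35070457]
```

```bash
python3 -c "
from h import *
go([.523,-.421,.35],1.85)"
```

```text
shift [0.17   0.1854 0.0016] turn [-0.0008 -0.0031 -0.0216] at [ 0.4321 -0.5079  0.3507]
```

step_arm(series=[{"grip": 1, "x": 0.17, "y": 0.185, "z": 0, "ax": 0, "ay": 0, "az": -0.022}, {"grip": 1, "x": 0.17, "y": 0.185, "z": 0, "ax": 0, "ay": 0, "az": -0.022}, {"grip": 1, "x": 0.17, "y": 0.185, "z": 0, "ax": 0, "ay": 0, "az": -0.022}, {"grip": 1, "x": 0.17, "y": 0.185, "z": 0, "ax": 0, "ay": 0, "az": -0.022}, {"grip": 1, "x": 0.17, "y": 0.185, "z": 0, "ax": 0, "ay": 0, "az": -0.022}, {"grip": 1, "x": 0.17, "y": 0.185, "z": 0, "ax": 0, "ay": 0, "az": -0.022}, {"grip": 1, "x": 0.17, "y": 0.185, "z": 0, "ax": 0, "ay": 0, "az": -0.022}])

```text
time: 7.25
tool_pos: [0.5216, -0.4227, 0.3516]
tcp_rot: [2.187, 2.255, -0.0]
wrist_force: [-0.0, 0.3, -2.4]
width: 0.076
grip_force: 89.6
```

```bash
python3 -c "
from h import *
go([.523,-.421,.23],1.85);c=cam('wrist')
go([.523,-.421,.23],1.85)
print(bot.read_state()['wrist_force'])"
```

```text
shift [0.0035 0.0028 0.2432] turn [ 0.      0.0008 -0.0032] at [ 0.5216 -0.4227  0.3516]
shift [0.0038 0.0028 0.243 ] turn [ 0.0001  0.0006 -0.0036] at [ 0.5216 -0.4229  0.3515]
[-0.21874968  0.09639297 -2.81526032]
```

step_arm(series=[{"grip": 1, "x": 0.003, "y": 0.003, "z": 0.06, "ax": 0, "ay": 0, "az": -0.003}, {"grip": 1, "x": 0.003, "y": 0.003, "z": 0.12, "ax": 0, "ay": 0, "az": -0.003}, {"grip": 1, "x": 0.003, "y": 0.003, "z": 0.18, "ax": 0, "ay": 0, "az": -0.003}, {"grip": 1, "x": 0.003, "y": 0.003, "z": 0.23, "ax": 0, "ay": 0, "az": -0.003}, {"grip": 1, "x": 0.003, "y": 0.003, "z": 0.23, "ax": 0, "ay": 0, "az": -0.003}, {"grip": 1, "x": 0.003, "y": 0.003, "z": 0.23, "ax": 0, "ay": 0, "az": -0.003}])

```text
time: 7.9
tool_pos: [0.5232, -0.4213, 0.2361]
tcp_rot: [-2.185, -2.256, 0.0]
wrist_force: [0.1, 0.7, -2.3]
width: 0.074
grip_force: 89.4
```

```bash
python3 -c "
from h import *
c=cam('wrist','w5.png');s=cam('side','s5.png')
go([.523,-.421,.21],1.85)
print(bot.read_state()['wrist_force'])
p=proj(c,[.52,-.30,.23]);q=proj(s,[.52,-.30,.23]);r=proj(s,[.53,-.54,.23]);print(p,q,r)
o=np.zeros((600,800,3),np.uint8)
def k(cc,p,w,h,s):
    x,y=int(max(0,p[0]-w/2)),int(max(0,p[1]-h/2)); print('crop',x,y); return cv2.resize(cc['img'][y:y+h,x:x+w,::-1],(w*s,h*s),interpolation=cv2.INTER_CUBIC)
o[:600,:400]=k(c,p,100,150,4)
o[:300,400:]=k(s,q,100,75,4); o[300:,400:]=k(s,r,100,75,4)
cv2.imwrite('pics/c5.png',cv2.convertScaleAbs(o,alpha=1.4))"
```

```text
shift [ 0.0025 -0.0032  0.0575] turn [ 0.0051  0.0048 -0.    ] at [ 0.5245 -0.4221  0.2388]
[ 0.65161124  0.43547462 -2.18966126]
[314.05776077  23.08145223] [425.66802432 254.25675872] [528.16489937 302.71376722]
crop 264 0
crop 375 216
crop 478 265
```

View pics/c5.png

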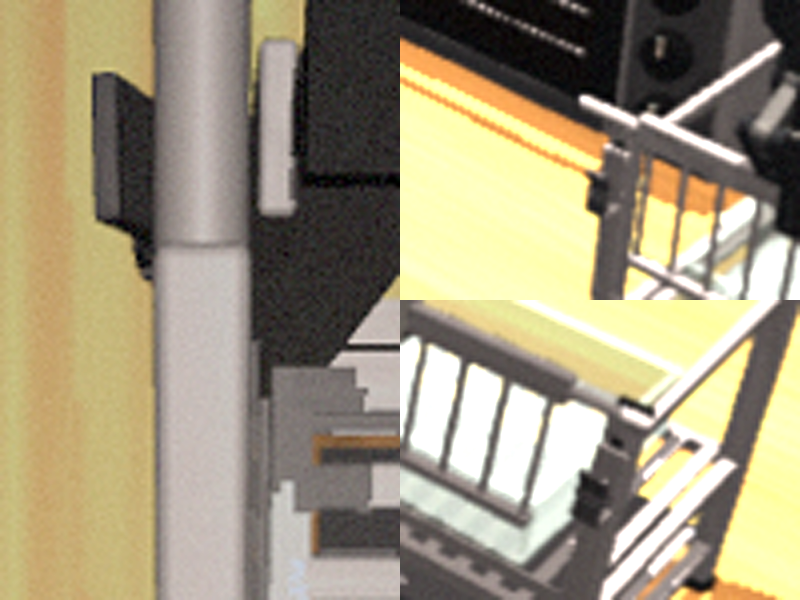

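View: over hook l the rail rod spans crop cols 155-252 (px 302.8-327). The back plate's face is at px ~328.5 and the prong's inner edge at ~293.5. The hook y matches: rows 40-215 lie under the round end. Side view: the rail hangs above both hooks.

```bash
python3 -c "
from h import *
c=load('w5.png')
s=bot.read_state();print(s['tool_pos'],s['wrist_force'])
for u,v,z in((302.8,35,.256),(327,35,.256),(328.8,33,.23),(293,40,.224)):print(atz(c,u,v,z))
print(tri((load('w3.png'),441.4,156),(c,328.8,33)))
"
```

```text
[ 0.52454486 -0.42212813  0.23876238] [ 0.65161124  0.43547462 -2.18966126]
[ 0.51668178 -0.31070957  0.256     ]
[ 0.52456142 -0.31046059  0.256     ]
[ 0.52592164 -0.30327584  0.23      ]
[ 0.51145769 -0.30478839  0.224     ]
(array([ 0.52609695, -0.30272204,  0.22839907]), [np.float64(0.00019047326543869295), np.float64(0.00019047326543866213)])
```

step_arm(series=[{"grip": 1, "x": 0, "y": -0.001, "z": 0.02, "ax": 0, "ay": 0, "az": 0}, {"grip": 1, "x": 0, "y": -0.001, "z": 0.04, "ax": 0, "ay": 0, "az": 0}, {"grip": 1, "x": 0, "y": -0.001, "z": 0.06, "ax": 0, "ay": 0, "az": 0}, {"grip": 1, "x": 0, "y": -0.001, "z": 0.06, "ax": 0, "ay": 0, "az": 0}, {"grip": 1, "x": 0, "y": -0.001, "z": 0.06, "ax": 0, "ay": 0, "az": 0}])

```text
time: 8.5
tool_pos: [0.523, -0.4205, 0.2053]
tcp_rot: [-2.183, -2.257, 0.0]
wrist_force: [0.3, -0.8, -1.7]
width: 0.076
grip_force: 89.6
```

step_arm(series=[{"grip": 1, "x": 0, "y": 0, "z": 0.004, "ax": 0, "ay": 0, "az": 0}, {"grip": 1, "x": 0, "y": 0, "z": 0.004, "ax": 0, "ay": 0, "az": 0}, {"grip": 1, "x": 0, "y": 0, "z": 0.004, "ax": 0, "ay": 0, "az": 0}])

```text
time: 8.8
tool_pos: [0.5235, -0.421, 0.2047]
tcp_rot: [2.184, 2.257, 0.0]
wrist_force: [0.5, 0.2, -3.8]
width: 0.077
grip_force: 89.6
```

step_arm(series=[{"grip": 1, "x": 0, "y": 0, "z": 0.004, "ax": 0, "ay": 0, "az": 0}, {"grip": 1, "x": 0, "y": 0, "z": 0.004, "ax": 0, "ay": 0, "az": 0}, {"grip": 1, "x": 0, "y": 0, "z": 0.004, "ax": 0, "ay": 0, "az": 0}])

```text
time: 9.1
tool_pos: [0.5233, -0.4209, 0.2022]
tcp_rot: [-2.184, -2.258, -0.0]
wrist_force: [-0.8, 0.1, -2.8]
width: 0.071
grip_force: 89.6
```

step_arm(series=[{"grip": 1, "x": 0, "y": 0, "z": 0.004, "ax": 0, "ay": 0, "az": 0}, {"grip": 1, "x": 0, "y": 0, "z": 0.004, "ax": 0, "ay": 0, "az": 0}, {"grip": 1, "x": 0, "y": 0, "z": 0.004, "ax": 0, "ay": 0, "az": 0}])

```text
time: 9.4
tool_pos: [0.5233, -0.4208, 0.2001]
tcp_rot: [-2.184, -2.258, 0.0]
wrist_force: [0.1, -0.2, -2.6]
width: 0.076
grip_force: 89.6
```

step_arm(series=[{"grip": 1, "x": 0, "y": 0, "z": 0.004, "ax": 0, "ay": 0, "az": 0}, {"grip": 1, "x": 0, "y": 0, "z": 0.004, "ax": 0, "ay": 0, "az": 0}, {"grip": 1, "x": 0, "y": 0, "z": 0.004, "ax": 0, "ay": 0, "az": 0}])

```text
time: 9.7
tool_pos: [0.5232, -0.4208, 0.1981]
tcp_rot: [-2.184, -2.258, 0.0]
wrist_force: [0.2, 0.7, -3.5]
width: 0.073
grip_force: 89.6
```

step_arm(series=[{"grip": 1, "x": 0, "y": 0, "z": 0.004, "ax": 0, "ay": 0, "az": 0}, {"grip": 1, "x": 0, "y": 0, "z": 0.004, "ax": 0, "ay": 0, "az": 0}, {"grip": 1, "x": 0, "y": 0, "z": 0.004, "ax": 0, "ay": 0, "az": 0}])

```text
time: 10.0
tool_pos: [0.5233, -0.4208, 0.1961]
tcp_rot: [-2.184, -2.258, 0.0]
wrist_force: [0.0, -0.0, -2.1]
width: 0.073
grip_force: 89.6
```

step_arm(series=[{"grip": 1, "x": 0, "y": 0, "z": 0.004, "ax": 0, "ay": 0, "az": 0}, {"grip": 1, "x": 0, "y": 0, "z": 0.004, "ax": 0, "ay": 0, "az": 0}, {"grip": 1, "x": 0, "y": 0, "z": 0.004, "ax": 0, "ay": 0, "az": 0}])

```text
time: 10.3
tool_pos: [0.5234, -0.4209, 0.1942]
tcp_rot: [2.184, 2.258, 0.0]
wrist_force: [0.6, 0.9, -2.2]
width: 0.079
grip_force: 89.6
```

step_arm(series=[{"grip": 1, "x": 0, "y": 0, "z": 0.003, "ax": 0, "ay": 0, "az": 0}, {"grip": 1, "x": 0, "y": 0, "z": 0.003, "ax": 0, "ay": 0, "az": 0}, {"grip": 1, "x": 0, "y": 0, "z": 0.003, "ax": 0, "ay": 0, "az": 0}])

```text
time: 10.6
tool_pos: [0.5237, -0.421, 0.193]
tcp_rot: [2.184, 2.257, 0.0]
wrist_force: [2.2, -0.6, -1.7]
width: 0.073
grip_force: 89.6
```

step_arm(series=[{"grip": 1, "x": 0, "y": 0, "z": 0.002, "ax": 0, "ay": 0, "az": 0}, {"grip": 1, "x": 0, "y": 0, "z": 0.002, "ax": 0, "ay": 0, "az": 0}, {"grip": 1, "x": 0, "y": 0, "z": 0.002, "ax": 0, "ay": 0, "az": 0}])

```text
time: 10.9
tool_pos: [0.5239, -0.4211, 0.1926]
tcp_rot: [2.183, 2.257, 0.001]
wrist_force: [2.7, 0.7, 1.5]
width: 0.073
grip_force: 90.2
```

step_arm(series=[{"grip": 1, "x": 0, "y": 0, "z": 0.002, "ax": 0, "ay": 0, "az": 0}, {"grip": 1, "x": 0, "y": 0, "z": 0.002, "ax": 0, "ay": 0, "az": 0}, {"grip": 1, "x": 0, "y": 0, "z": 0.002, "ax": 0, "ay": 0, "az": 0}])

```text
time: 11.2
tool_pos: [0.524, -0.4212, 0.1918]
tcp_rot: [2.183, 2.256, 0.001]
wrist_force: [2.4, 1.5, 4.9]
width: 0.076
grip_force: 90.7
```

step_arm(series=[{"grip": 1, "x": 0, "y": 0, "z": 0.002, "ax": 0, "ay": 0, "az": 0}, {"grip": 1, "x": 0, "y": 0, "z": 0.002, "ax": 0, "ay": 0, "az": 0}, {"grip": 1, "x": 0, "y": 0, "z": 0.002, "ax": 0, "ay": 0, "az": 0}])

```text
time: 11.5
tool_pos: [0.5239, -0.4213, 0.1904]
tcp_rot: [2.183, 2.257, 0.0]
wrist_force: [3.3, 0.5, 5.4]
width: 0.073
grip_force: 90.8
```

```bash
python3 -c "
from h import *
s=bot.read_state();print(s['tool_pos'],s['wrist_force'],s['torque'])"
```

```text
[ 0.52388494 -0.42131715  0.19036149] [3.3002348  0.51330004 5.43648417] [-0.3697934  -0.57934224 -0.08538154]
```

step_arm(series=[{"grip": 1, "x": 0, "y": 0, "z": 0.002, "ax": 0, "ay": 0, "az": 0}, {"grip": 1, "x": 0, "y": 0, "z": 0.002, "ax": 0, "ay": 0, "az": 0}, {"grip": 1, "x": 0, "y": 0, "z": 0.002, "ax": 0, "ay": 0, "az": 0}])

```text
time: 11.8
tool_pos: [0.5235, -0.4209, 0.1881]
tcp_rot: [2.184, 2.258, 0.0]
wrist_force: [5.3, -1.2, 1.8]
width: 0.072
grip_force: 90.2
```

step_arm(series=[{"grip": 1, "x": 0, "y": 0, "z": 0.002, "ax": 0, "ay": 0, "az": 0}, {"grip": 1, "x": 0, "y": 0, "z": 0.002, "ax": 0, "ay": 0, "az": 0}, {"grip": 1, "x": 0, "y": 0, "z": 0.002, "ax": 0, "ay": 0, "az": 0}])

```text
time: 12.1
tool_pos: [0.5232, -0.4205, 0.1863]
tcp_rot: [-2.184, -2.257, -0.001]
wrist_force: [5.5, -1.2, -0.8]
width: 0.08
grip_force: 89.9
```

```bash
python3 -c "
from h import *
s=bot.read_state();print(s['tool_pos'],s['wrist_force'],s['torque'])"
```

```text
[ 0.52323379 -0.42050355  0.18628981] [ 5.50500175 -1.24618289 -0.76768978] [-0.15001203 -0.83848756 -0.00087739]
```

step_arm(series=[{"grip": 1, "x": 0, "y": 0, "z": 0.002, "ax": 0, "ay": 0, "az": 0}, {"grip": 1, "x": 0, "y": 0, "z": 0.002, "ax": 0, "ay": 0, "az": 0}, {"grip": 1, "x": 0, "y": 0, "z": 0.002, "ax": 0, "ay": 0, "az": 0}])

```text
time: 12.4
tool_pos: [0.5229, -0.4201, 0.1846]
tcp_rot: [-2.183, -2.256, -0.001]
wrist_force: [4.5, -0.8, -1.6]
width: 0.072
grip_force: 89.6
```

step_arm(series=[{"grip": 1, "x": 0, "y": 0, "z": 0.002, "ax": 0, "ay": 0, "az": 0}, {"grip": 1, "x": 0, "y": 0, "z": 0.002, "ax": 0, "ay": 0, "az": 0}, {"grip": 1, "x": 0, "y": 0, "z": 0.002, "ax": 0, "ay": 0, "az": 0}])

```text
time: 12.7
tool_pos: [0.5223, -0.4199, 0.1832]
tcp_rot: [-2.182, -2.255, -0.0]
wrist_force: [4.7, -0.0, -8.0]
width: 0.078
grip_force: 88.8
```

```bash
python3 -c "
from h import *
s=bot.read_state();print(s['tool_pos'],s['wrist_force'],s['torque'])"
```

```text
[ 0.52232536 -0.41989675  0.1832395 ] [ 4.66167398 -0.01015851 -8.00878844] [ 0.00493941 -0.72186254 -0.00441537]
```

step_arm(series=[{"grip": 1, "x": 0, "y": 0.002, "z": 0.002, "ax": 0, "ay": 0, "az": 0}, {"grip": 1, "x": 0, "y": 0.002, "z": 0.002, "ax": 0, "ay": 0, "az": 0}, {"grip": 1, "x": 0, "y": 0.002, "z": 0.002, "ax": 0, "ay": 0, "az": 0}])

```text
time: 13.0
tool_pos: [0.5234, -0.4199, 0.1833]
tcp_rot: [-2.182, -2.255, 0.0]
wrist_force: [2.9, 1.6, -8.1]
width: 0.072
grip_force: 88.6
```

```bash
python3 -c "
from h import *
s=bot.read_state();print(s['tool_pos'],s['wrist_force'],s['torque'])"
```

```text
[ 0.52340956 -0.4199299   0.18325446] [ 2.89502242  1.55143071 -8.14374463] [ 0.23383162 -0.53369309  0.03417692]
```

step_arm(series=[{"grip": 1, "x": 0, "y": 0, "z": 0.002, "ax": 0, "ay": 0, "az": 0}, {"grip": 1, "x": 0, "y": 0, "z": 0.002, "ax": 0, "ay": 0, "az": 0}, {"grip": 1, "x": 0, "y": 0, "z": 0.002, "ax": 0, "ay": 0, "az": 0}])

```text
time: 13.3
tool_pos: [0.5239, -0.4202, 0.1832]
tcp_rot: [-2.183, -2.256, -0.0]
wrist_force: [2.6, 3.4, -7.9]
width: 0.071
grip_force: 88.8
```

```bash
python3 -c "
from h import *
s=bot.read_state();print(s['tool_pos'],s['wrist_force'],s['torque'])"
```

```text
[ 0.5238562  -0.42023807  0.18321156] [ 2.64495056  3.41649313 -7.88092323] [ 0.55570957 -0.31958217 -0.00738939]
```

step_arm(series=[{"grip": 1, "x": 0, "y": 0, "z": 0.002, "ax": 0, "ay": 0, "az": 0}, {"grip": 1, "x": 0, "y": 0, "z": 0.002, "ax": 0, "ay": 0, "az": 0}, {"grip": 1, "x": 0, "y": 0, "z": 0.002, "ax": 0, "ay": 0, "az": 0}, {"grip": 1, "x": 0, "y": 0, "z": 0.002, "ax": 0, "ay": 0, "az": 0}])

```text
time: 13.7
tool_pos: [0.5243, -0.4211, 0.1831]
tcp_rot: [2.184, 2.257, -0.0]
wrist_force: [2.2, 1.1, -5.3]
width: 0.077
grip_force: 89.2
```

```bash
python3 -c "
from h import *
s=bot.read_state();print(s['tool_pos'],s['wrist_force'],s['torque'])"
```

```text
[ 0.52433531 -0.42109371  0.1830706 ] [ 2.15567246  1.10184925 -5.3482275 ] [ 0.30335507 -0.25072156  0.01154636]
```

step_arm(series=[{"grip": 1, "x": 0, "y": 0, "z": 0.002, "ax": 0, "ay": 0, "az": 0}, {"grip": 1, "x": 0, "y": 0, "z": 0.002, "ax": 0, "ay": 0, "az": 0}, {"grip": 1, "x": 0, "y": 0, "z": 0.002, "ax": 0, "ay": 0, "az": 0}, {"grip": 1, "x": 0, "y": 0, "z": 0.002, "ax": 0, "ay": 0, "az": 0}])

```text
time: 14.1
tool_pos: [0.5242, -0.4213, 0.1822]
tcp_rot: [2.184, 2.257, -0.001]
wrist_force: [0.0, 0.0, -2.4]
width: 0.077
grip_force: 89.5
```

```bash
python3 -c "
from h import *
s=bot.read_state();print(s['tool_pos'],s['tcp_rot'],s['wrist_force'],s['torque'])"
```

```text
[ 0.52419613 -0.4213405   0.18220723] [ 2.18428544e+00  2.25714431e+00 -8.64774784e-04] [ 0.00518938  0.0064952  -2.35651671] [-0.04049597  0.00231932  0.0005646 ]
```

step_arm(series=[{"grip": 1, "x": 0, "y": 0, "z": 0.002, "ax": 0, "ay": 0, "az": 0}, {"grip": 1, "x": 0, "y": 0, "z": 0.002, "ax": 0, "ay": 0, "az": 0}, {"grip": 1, "x": 0, "y": 0, "z": 0.002, "ax": 0, "ay": 0, "az": 0}, {"grip": 1, "x": 0, "y": 0, "z": 0.002, "ax": 0, "ay": 0, "az": 0}])

```text
time: 14.5
tool_pos: [0.5243, -0.4211, 0.181]
tcp_rot: [2.184, 2.258, -0.0]
wrist_force: [-0.1, -1.4, -0.9]
width: 0.074
grip_force: 89.9
```

```bash
python3 -c "
from h import *
s=bot.read_state();print(s['tool_pos'],s['tcp_rot'],s['wrist_force'],s['torque'])"
```

```text
[ 0.52431548 -0.42109004  0.18098899] [ 2.18418044e+00  2.25753241e+00 -4.76016705e-04] [-0.07014637 -1.42816198 -0.88300981] [-0.07521794  0.06629118  0.00083733]
```

step_arm(series=[{"grip": 1, "x": 0, "y": 0, "z": 0.002, "ax": 0, "ay": 0, "az": 0}, {"grip": 1, "x": 0, "y": 0, "z": 0.002, "ax": 0, "ay": 0, "az": 0}, {"grip": 1, "x": 0, "y": 0, "z": 0.002, "ax": 0, "ay": 0, "az": 0}, {"grip": 1, "x": 0, "y": 0, "z": 0.002, "ax": 0, "ay": 0, "az": 0}])

```text
time: 14.9
tool_pos: [0.5244, -0.4212, 0.1808]
tcp_rot: [2.184, 2.257, -0.0]
wrist_force: [-3.3, 1.5, 5.8]
width: 0.077
grip_force: 90.6
```

```bash
python3 -c "
from h import *
s=bot.read_state();print(s['tool_pos'],s['tcp_rot'],s['wrist_force'],s['torque'])"
```

```text
[ 0.52437205 -0.42115671  0.18083573] [ 2.18387548e+00  2.25712814e+00 -3.98357911e-04] [-3.2675915   1.47983451  5.791121  ] [0.13361008 0.46934785 0.0226614 ]
```

step_arm(series=[{"grip": 1, "x": 0, "y": 0, "z": 0.001, "ax": 0, "ay": 0, "az": 0}, {"grip": 1, "x": 0, "y": 0, "z": 0.001, "ax": 0, "ay": 0, "az": 0}, {"grip": 1, "x": 0, "y": 0, "z": 0.001, "ax": 0, "ay": 0, "az": 0}, {"grip": 1, "x": 0, "y": 0, "z": 0.001, "ax": 0, "ay": 0, "az": 0}])

```text
time: 15.3
tool_pos: [0.5244, -0.4211, 0.1808]
tcp_rot: [2.184, 2.257, -0.0]
wrist_force: [-3.8, 1.2, 6.8]
width: 0.073
grip_force: 91.1
```

```bash
python3 -c "
from h import *
s=bot.read_state();print(s['tool_pos'],s['tcp_rot'],s['wrist_force'],s['torque'])"
```

```text
[ 0.52440605 -0.42113926  0.18076528] [ 2.18373473e+00  2.25707685e+00 -3.55241746e-04] [-3.83195586  1.15460088  6.82307536] [ 0.27519187  0.6170124  -0.0180815 ]
```

step_arm(series=[{"grip": 1, "x": 0, "y": -0.001, "z": 0.002, "ax": 0, "ay": 0, "az": 0}, {"grip": 1, "x": 0, "y": -0.001, "z": 0.002, "ax": 0, "ay": 0, "az": 0}, {"grip": 1, "x": 0, "y": -0.001, "z": 0.002, "ax": 0, "ay": 0, "az": 0}, {"grip": 1, "x": 0, "y": -0.001, "z": 0.002, "ax": 0, "ay": 0, "az": 0}])

```text
time: 15.7
tool_pos: [0.5244, -0.4212, 0.1807]
tcp_rot: [2.183, 2.256, 0.001]
wrist_force: [-3.6, 1.9, 10.7]
width: 0.078
grip_force: 91.7
```

```bash
python3 -c "
from h import *
s=bot.read_state();print(s['tool_pos'],s['tcp_rot'],s['wrist_force'],s['torque'])"
```

```text
[ 0.52440538 -0.42115603  0.18070093] [2.18292929e+00 2.25629704e+00 5.43641753e-04] [-3.61399741  1.92941579 10.70135988] [0.41350392 0.51312684 0.04191926]
```

step_arm(series=[{"grip": 1, "x": 0, "y": 0, "z": 0.001, "ax": 0, "ay": 0, "az": 0}, {"grip": 1, "x": 0, "y": 0, "z": 0.001, "ax": 0, "ay": 0, "az": 0}, {"grip": 1, "x": 0, "y": 0, "z": 0.001, "ax": 0, "ay": 0, "az": 0}, {"grip": 1, "x": 0, "y": 0, "z": 0.001, "ax": 0, "ay": 0, "az": 0}, {"grip": 1, "x": 0, "y": 0, "z": 0.001, "ax": 0, "ay": 0, "az": 0}, {"grip": 1, "x": 0, "y": 0, "z": 0.001, "ax": 0, "ay": 0, "az": 0}, {"grip": 1, "x": 0, "y": 0, "z": 0.001, "ax": 0, "ay": 0, "az": 0}, {"grip": 1, "x": 0, "y": 0, "z": 0.001, "ax": 0, "ay": 0, "az": 0}])

```text
time: 16.5
tool_pos: [0.5244, -0.4212, 0.1806]
tcp_rot: [2.183, 2.256, 0.001]
wrist_force: [-3.7, 3.0, 11.3]
width: 0.07
grip_force: 91.8
```

```bash
python3 -c "
from h import *
s=bot.read_state();print(s['tool_pos'],s['tcp_rot'],s['wrist_force'],s['torque'])
c=cam('wrist','w6.png');s=cam('side','s6.png')
print('F',bot.read_state()['wrist_force'])
p=proj(c,[.52,-.30,.21]);q=proj(s,[.52,-.30,.21]);r=proj(s,[.53,-.54,.21]);print(p,q,r)
o=np.zeros((600,800,3),np.uint8)
def k(cc,p,w,h,s):
    x,y=int(max(0,p[0]-w/2)),int(max(0,p[1]-h/2)); print('crop',x,y); return cv2.resize(cc['img'][y:y+h,x:x+w,::-1],(w*s,h*s),interpolation=cv2.INTER_CUBIC)
o[:600,:400]=k(c,p,100,150,4)
o[:300,400:]=k(s,q,80,60,5); o[300:,400:]=k(s,r,80,60,5)
cv2.imwrite('pics/c6.png',cv2.convertScaleAbs(o,alpha=1.4))"
```

```text
[ 0.52444417 -0.42119083  0.18060641] [2.18273437e+00 2.25612312e+00 5.15502910e-04] [-3.69270765  3.00204424 11.32408572] [0.47288418 0.61632669 0.03224072]
F [-3.66755908  3.31095532 11.10818992]
[310.44595571 -14.70086487] [424.81472448 261.49110874] [526.06869918 310.54086294]
crop 260 0
crop 384 231
crop 486 280
```

View pics/c6.png

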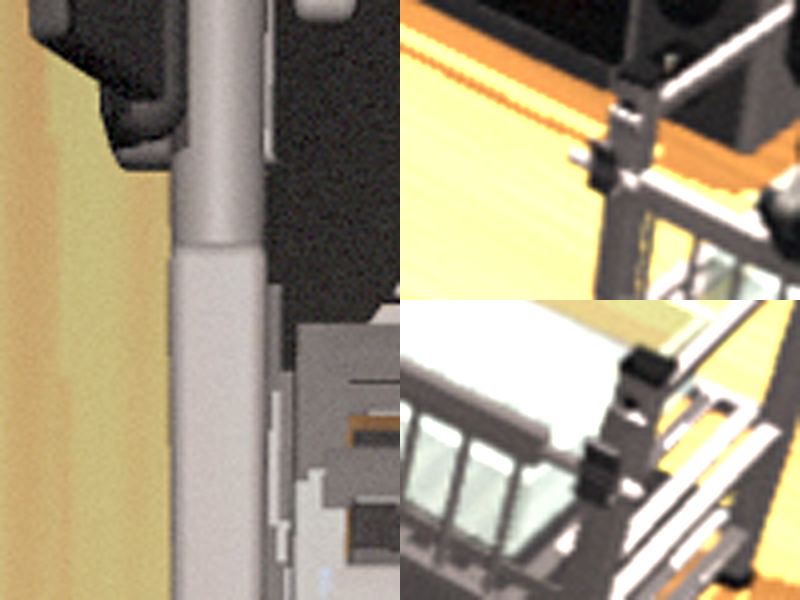

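Both round ends sit behind the prongs (crops near px (424,261) and (526,311)), and the nib overlaps the rail at hook l. The rail is held at z steady under ~14 N. Next: push to about 15 N, unload, check.

step_arm(series=[{"grip": 1, "x": 0, "y": 0, "z": 0.001, "ax": 0, "ay": 0, "az": 0}, {"grip": 1, "x": 0, "y": 0, "z": 0.001, "ax": 0, "ay": 0, "az": 0}, {"grip": 1, "x": 0, "y": 0, "z": 0.001, "ax": 0, "ay": 0, "az": 0}, {"grip": 1, "x": 0, "y": 0, "z": 0.001, "ax": 0, "ay": 0, "az": 0}, {"grip": 1, "x": 0, "y": 0, "z": 0.001, "ax": 0, "ay": 0, "az": 0}, {"grip": 1, "x": 0, "y": 0, "z": 0.001, "ax": 0, "ay": 0, "az": 0}])

```text
time: 17.2
tool_pos: [0.5244, -0.4212, 0.1804]
tcp_rot: [2.183, 2.256, 0.0]
wrist_force: [-5.8, 3.9, 12.5]
width: 0.076
grip_force: 91.9
```

step_arm(series=[{"grip": 1, "x": 0, "y": 0, "z": -0.002, "ax": 0, "ay": 0, "az": 0}, {"grip": 1, "x": 0, "y": 0, "z": -0.004, "ax": 0, "ay": 0, "az": 0}, {"grip": 1, "x": 0, "y": 0, "z": -0.005, "ax": 0, "ay": 0, "az": 0}, {"grip": 1, "x": 0, "y": 0, "z": -0.005, "ax": 0, "ay": 0, "az": 0}, {"grip": 1, "x": 0, "y": 0, "z": -0.005, "ax": 0, "ay": 0, "az": 0}])

```text
time: 17.7
tool_pos: [0.5244, -0.4211, 0.1805]
tcp_rot: [2.184, 2.257, 0.0]
wrist_force: [-1.3, 0.3, 5.4]
width: 0.079
grip_force: 90.8
```

```bash
python3 -c "
from h import *
s=bot.read_state();print(s['tool_pos'],s['tcp_rot'],s['wrist_force'],s['torque'])"
```

```text
[ 0.52436662 -0.42113219  0.18051048] [2.18350835e+00 2.25681979e+00 4.65041084e-04] [-1.2581043   0.27594332  5.37613604] [ 0.1401317   0.15216552 -0.02725761]
```

15.2 N was held without giving. Relax the rest of the load, then release.

step_arm(series=[{"grip": 1, "x": 0, "y": 0, "z": -0.003, "ax": 0, "ay": 0, "az": 0}, {"grip": 1, "x": 0, "y": 0, "z": -0.003, "ax": 0, "ay": 0, "az": 0}, {"grip": 1, "x": 0, "y": 0, "z": -0.003, "ax": 0, "ay": 0, "az": 0}])

```text
time: 18.0
tool_pos: [0.5239, -0.4207, 0.1806]
tcp_rot: [-2.184, -2.257, -0.0]
wrist_force: [1.0, -1.2, -0.3]
width: 0.071
grip_force: 90.0
```

step_arm(force=30, series=[{"grip": 1, "x": 0, "y": 0, "z": 0, "ax": 0, "ay": 0, "az": 0}, {"grip": 1, "x": 0, "y": 0, "z": 0, "ax": 0, "ay": 0, "az": 0}, {"grip": 0.2, "x": 0, "y": 0, "z": 0, "ax": 0, "ay": 0, "az": 0}, {"grip": 0.2, "x": 0, "y": 0, "z": 0, "ax": 0, "ay": 0, "az": 0}, {"grip": 0.2, "x": 0, "y": 0, "z": 0, "ax": 0, "ay": 0, "az": 0}, {"grip": 0.2, "x": 0, "y": 0, "z": 0, "ax": 0, "ay": 0, "az": 0}, {"grip": 0.2, "x": 0, "y": 0, "z": 0, "ax": 0, "ay": 0, "az": 0}])

```text
time: 18.7
tool_pos: [0.5238, -0.4209, 0.1815]
tcp_rot: [2.184, 2.258, 0.0]
wrist_force: [0.2, 0.3, 1.0]
width: 0.398
grip_force: 0.0
```

step_arm(series=[{"grip": 0.2, "x": 0, "y": 0, "z": -0.02, "ax": 0, "ay": 0, "az": 0}, {"grip": 0.2, "x": 0, "y": 0, "z": -0.06, "ax": 0, "ay": 0, "az": 0}, {"grip": 0.2, "x": 0, "y": 0, "z": -0.12, "ax": 0, "ay": 0, "az": 0}, {"grip": 0.2, "x": 0, "y": 0, "z": -0.2, "ax": 0, "ay": 0, "az": 0}, {"grip": 0.2, "x": 0, "y": 0, "z": -0.28, "ax": 0, "ay": 0, "az": 0}, {"grip": 0.2, "x": 0, "y": 0, "z": -0.34, "ax": 0, "ay": 0, "az": 0}, {"grip": 0.2, "x": 0, "y": -0.08, "z": -0.34, "ax": 0, "ay": 0, "az": 0}, {"grip": 0.2, "x": 0, "y": -0.16, "z": -0.34, "ax": 0, "ay": 0, "az": 0}, {"grip": 0.2, "x": 0, "y": -0.16, "z": -0.34, "ax": 0, "ay": 0, "az": 0}, {"grip": 0.2, "x": 0, "y": -0.16, "z": -0.34, "ax": 0, "ay": 0, "az": 0}])

```text
time: 19.7
tool_pos: [0.4435, -0.4237, 0.3526]
tcp_rot: [2.185, 2.255, 0.001]
wrist_force: [0.4, -0.2, -0.6]
width: 0.4
grip_force: 0.0
```

```bash
python3 -c "
from h import *
c=cam('wrist');s=cam('side','s7.png')
o=np.zeros((600,800,3),np.uint8)
o[:,:400]=cv2.resize(c['img'][120:480,300:540,::-1],(400,600))
o[:400,400:]=cv2.resize(s['img'][215:375,410:570,::-1],(400,400)); o[400:,400:667]=cv2.resize(s['img'][:,:,::-1],(267,200))
cv2.imwrite('pics/c7.png',o)"
```

```text
(no output)
```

View pics/c7.png

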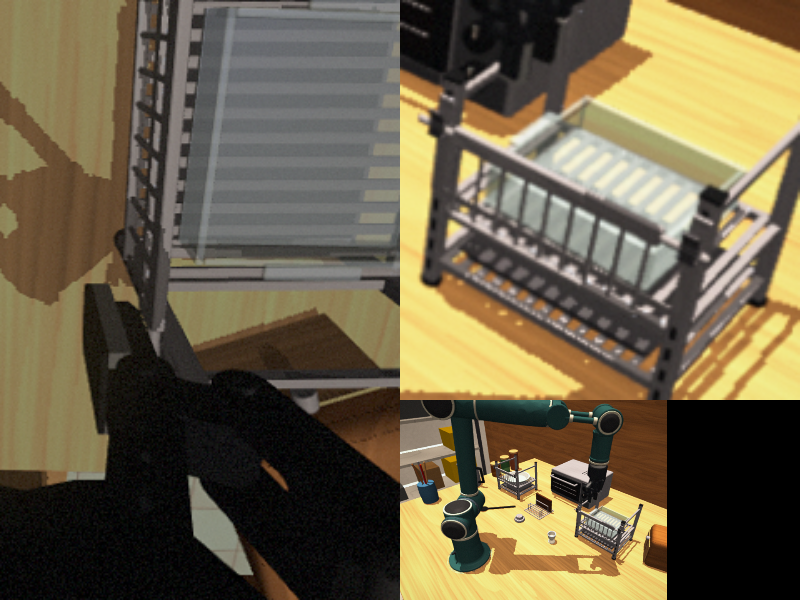

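The guard hangs level across the rack front in both hooks, the dish and the other things are in place, and the gripper is clear.

```bash
python3 -c "
from workcell import bot
print(bot.finish_job())"
```

```text
the job is handed in; nothing more can be done
None
```

The guard now hangs level in both spring hooks of the dish rack. It held a steady push of about 15 N without giving before I let go. Nothing else looked moved in the last pictures, and the job was handed in at about 20 s on the robot's clock.

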